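# Hang and lock the chip guard on the mill's keyhole screw

### The job

Take the yellow chip guard out of its grey storage stand and hang it on the green bracket: pass its keyhole over the protruding screw head, then pull it down until the brass locking pin springs out through the wide part of the keyhole and you feel the screw stop at the slot's end; prove the seat there with a steady downward pull of about 10 N, never forcing it past 25 N. Let go of the guard, and leave the oil bottle, the aluminium workpiece and the chip brush where they are.

Things in the scene. Friction and masses are not known exactly. Their poses are not given: they have to be found in the camera images.
- guard_grip (a point): Chip guard, loose, 130 to 200 g: yellow plate 100 wide, 120 tall, 5 mm thick, both faces alike, with a black grip block on top, 50 wide, 60 tall, 12 mm thick, in the plate's middle plane. Starts upright in the stand. This point is in the grip, mid-thickness, 156 mm above the guard's lower edge, 24 mm below its top. x: plate's normal, y: width, z up.
- guard_seat (a point): Upper (locking) end of the guard's keyhole: the screw's axis lies here when home; mid-thickness, 66 mm below guard_grip, same axes. Below it the slot is 10 mm wide down to 12 mm, widens from 12 to 16 mm, then is 18 mm wide and ends 48 mm below. The screw head passes only there, best with the screw 30 mm below this point (+-11 mm).
- bracket: Fixed green bracket: upright 90 mm wide, top at 157 mm. Origin on the bench under its working face; x: outward normal of that face (points roughly away from the robot), y: width, z up. On the face a steel block 4 mm thick, 56 wide, carries the screw and, 40 mm below it, the pin. The block is clamped up to 10 mm higher or lower than nominal, unreported: feel for the end of the slide.
- hang_point (a point): Nominal screw axis at the block's face, 135 mm above the bench, mid-width; the true height is up to 10 mm more or less. Axes as the bracket, x outward along the screw. Neck 7 mm thick, 9 mm long; then a head 13 mm across, 5 mm thick, ending 14 mm out. The plate slides down behind the head when within 0 to 4 mm of the block's face (guard_seat 2.5 to 6.5 mm out).
- pin (a joint): Sprung brass locking pin, 12 mm across, 40 mm below the screw. Value in m: 0 = out (11 mm proud of the block), more = pushed in (limit 0.013). Spring 2.4 N when out, 3.7 N when flush. The plate pushes it in as it goes over the head; it rubs on the plate during the slide of about 30 mm, and springs out through the wide opening within about 2 mm of home.
- stand: Grey storage stand (fixed), 90 x 128 mm, 43 mm high, with a slot 7.5 mm wide, 106 mm long and 35 mm deep along its y axis in which the guard stands; origin at the middle of its underside, z up, x across the slot.
- oil_bottle_mid (a point): Red oil bottle, 48 mm across, 110 mm tall, standing; middle of the bottle. Leave alone.
- workpiece_mid (a point): Aluminium workpiece 50 x 40 x 30 mm; its middle. Leave alone.
- chip_brush_mid (a point): Chip brush lying on the bench, a point about the middle of its length. Leave alone.
Things that resemble listed ones, but are neither listed nor needed, are in the scene too. There is more than one size of the stand; the one meant has the size given above.

How it is judged:
By the outcome, as a careful person would: the job done as asked, in the order asked, and still so for the second after the job is handed in, with the robot touching nothing.
It also fails if it takes over 51 s, if anything falls off the work surface, if the arm or the gripper's body presses on something with over 40 N, if the wrist force passes 120 N, or if a joint passes its speed limit or range.

### The arm

A 7-joint arm with a two-finger parallel gripper is mounted at the origin on the work surface. World frame = base frame: x ahead of the robot, y to its left, z up, the work surface at z = 0. Lengths are in m, angles in rad, forces in N, time in s.
With the tool pointing down it reaches from about 0.4 to 0.85 m from the base axis. Payload 10.4 kg.
Tool frame: the origin (TCP) lies on the centre line of the jaws, within the pads' length; the fingertips stand 14 mm ahead of it and the grasp point (between the pads) lies 5 mm behind it (manip.tip_reach is the distance from the TCP to the fingertips, in m); z points along the fingers, y is the line along which they close (so a half turn about z gives the same grasp; the last joint's range is limited). The gripper opens to 85 mm and grips with 20 to 120 N. Pads are 22 mm wide; open, the fingers measure 114 mm over their backs; the gripper's body (76 mm by 85 mm) begins 54 mm behind the grasp point. The pads swing forward as they close: fully open they stand 13 mm farther back than shut.
Start: joints at [-1.295, 0.332, -0.065, 1.46, 0.022, 1.35, -0.088], TCP at [0.184, 0.597, 0.245] pointing down, gripper open.
Joint ranges: [-2.6, 2.6], [-0.5, 2.12], [-1.47, 1.34], [0.16, 2.42], [-1.27, 4.41], [0.06, 2.06], [-2.6, 2.6]. Speed limits (rad/s): [2.22, 2.22, 2.79, 2.79, 3.14, 3.14, 3.14].

### API

Orientations are given as a unit quaternion [x, y, z, w].
In Python, from workcell import manip gives the robot as it stands.
- The arm moves only by the shell command python3 -m pendant 'ROWS' [FORCE]. ROWS is JSON, a list of rows, each a list of 7 numbers: the shift along the tool's x, y, z in units of 50 mm (1.0 is 50 mm), then the turn, a rotation vector about the tool's x, y, z in units of 8 degrees (1.0 is 8 degrees), then the opening, from -1 (shut) to 1 (fully open), so that 0 is half open. In form: [[dx, dy, dz, ax, ay, az, jaw], ...]. A call has exactly 10 rows; each row is the pose to reach, as a shift and turn from the pose commanded when the call began, along the tool's axes at that moment; what a row does not reach only later rows make up. A row lasts 1/8 s, in which the tool goes at most 62.5 mm and 10.7 degrees, less where a joint would pass 70% of its speed; a pose out of reach is approached as far as the arm can. A call with a gripper value outside its range is refused whole. The fingers move at their own pace and stop on an object; FORCE is the grip in N (left out, the last holds). Time passes only in rows, so rows that repeat a pose let the fingers close, or fill a call up. It gives the time, the measured TCP pose, the force, the opening and the grip force at its end, in the units of the state.
- manip.get_obs(): the state, without advancing time (a new reading comes with each control period).
- manip.camera(name): name is "scene" or "side" or "wrist"; returns (picture, depth): 400x640x3 uint8, red, green, blue; 400x640 float32, m along the optical axis (not along the pixel's ray), 0 where there is no reading.
- manip.get_calibration(name): a dict with "fx", "fy", "cx", "cy" (pixels), "xyz" and "orientation" of the camera in the world. Camera axes: x right, y up, looking along -z (the intrinsics and any distortion apply to the point x, -y, -z); pixel columns grow to the right and rows downward; lengths in m; the calibration is good to about 2 mm. A picture is of the moment at which its call begins: read the wrist's pose just before it. get_calibration takes no time and is no camera call; for the wrist camera it gives the pose at the moment of the call.
- manip.hand_in(): hands the job in; it is judged then, once.
Trained networks look in the newest picture that a camera, given by its name, has taken for a name from the list of things; names that differ only in an ending like _2 or _b are one class to them, and where a whole thing is asked for, a point or a joint stands for the part that bears it (a point fixed in the world has none). Each returns a list of dicts, best first, with "p" (0 to 1); they miss things now and then, are a little off and sometimes report something else, mostly with a low value. They report only what shows in the picture. A call takes as long as a camera call. They do not tell look-alikes from the thing itself.
- manip.find_in(thing, camera): "box" ([left, top, right, bottom] in pixels, round what is visible of it).
- manip.trace(thing, camera): "pixels" (400x640 bool, what is visible of it) and "box" ([left, top, right, bottom] in pixels, round what is visible of it).
- manip.tip_of(thing, camera): "pixel" ([column, row] in pixels: a listed point, or the origin of a listed thing).
The state is a dict: "clock": time; "joint_pos": joint angles; "joint_velocities": joint speeds; "tau": joint torques, N m; "position": TCP position; "ee_rot": TCP orientation; "ft_force": force on the tool from outside, world axes, zero at the start; "torque": the same for the moment, N m; "grip_width": opening from 0.0 (shut) to 1.0 (fully open); "grasp_force": force on a finger pad.
Only numpy, scipy, OpenCV 4.12 (cv2) and the standard library are available. Lean on these libraries where they do the work, as an engineer would, in place of code of your own. Each camera call takes 0.05 s, during which the arm holds its last target. There are 200 camera calls.

## Working session

There is one attempt and no reset: what is moved stays moved. The work goes in short steps, Python scripts to look and compute and a shell command to move; the robot and the scene stay as the last step left them, time stands still between calls to the robot, and variables do not carry over. Pictures are saved under pics/ and viewed, at most 10 in all, crops included, and the job is handed in when it is done.

```bash
mkdir -p pics
cat > h.py <<'E'
import numpy as np, cv2
from scipy.spatial.transform import Rotation as R
from workcell import manip
def cloud(name):
    c=manip.get_calibration(name); im,d=manip.camera(name)
    v,u=np.mgrid[0:400,0:640]
    p=np.stack([(u-c['cx'])/c['fx']*d,-(v-c['cy'])/c['fy']*d,-d],-1)
    P=p@R.from_quat(c['orientation']).as_matrix().T+np.array(c['xyz']); P[d==0]=np.nan
    return im,d,P,c
def save(n,im): cv2.imwrite('pics/'+n,cv2.cvtColor(im,cv2.COLOR_RGB2BGR))
E
python3 - <<'E'
from h import *
print(manip.get_obs())
for n in('scene','side'):
    im,d,P,c=cloud(n); save(n+'0.png',im); print(n,c); np.save(n+'P.npy',P)
    for t in('guard_grip','guard_seat','bracket','hang_point','pin','stand'):
        r=manip.tip_of(t,n)
        for q in r[:3]:
            u,v=map(int,q['pixel']); print(t,round(q['p'],2),u,v,P[min(v,399),min(u,639)].round(3))
        for q in manip.find_in(t,n)[:3]: print('  box',round(q['p'],2),np.round(q['box']))
E
```

```text
{'clock': 0.0, 'joint_pos': array([-1.29458811,  0.33287679, -0.06468628,  1.46095131,  0.02159522,
        1.34987481, -0.08850795]), 'joint_velocities': array([ 5.77861886e-06, -5.80982190e-04, -4.11378462e-04,  9.20926955e-04,
       -7.42858473e-04,  3.00864944e-05,  6.27185997e-04]), 'tau': array([ 6.41243901e-06, -6.25457883e+01,  4.90039308e-02, -3.91600406e+01,
        1.61614880e-02,  1.01360321e-02, -8.28440079e-06]), 'position': array([0.183895  , 0.59696537, 0.24450803]), 'ee_rot': array([ 1.48849248e-01,  9.88859647e-01, -7.03745441e-04, -7.31438182e-05]), 'ft_force': array([-0.16292446,  0.18330885, -0.23650105]), 'torque': array([ 0.01581642, -0.00230168,  0.01973176]), 'grasp_force': 0.0, 'grip_width': 0.9980421935584644}
scene {'fx': 501.47099637402886, 'fy': 501.47099637402886, 'cx': 320.99609059810996, 'cy': 202.8604296186042, 'xyz': array([ 1.09303974, -0.46719398,  0.75080256]), 'orientation': array([0.36900941, 0.17035203, 0.36606556, 0.83714291])}
guard_grip 0.93 383 149 [0.579 0.154 0.171]
  box 0.86 [355. 133. 401. 206.]
guard_seat 0.94 376 172 [0.571 0.148 0.112]
guard_seat 0.55 381 149 [0.577 0.151 0.171]
guard_seat 0.52 205 228 [ 0.501 -0.209  0.145]
  box 0.92 [354. 136. 401. 200.]
bracket 0.69 213 279 [ 0.498 -0.216  0.011]
  box 0.87 [160. 204. 232. 297.]
hang_point 0.67 378 173 [0.572 0.153 0.107]Traceback (most recent call last):
  File "<stdin>", line 6, in <module>
ValueError: it knows: bracket, chip_brush_mid, guard_grip, guard_seat, hang_point, oil_bottle_mid, stand, workpiece_mid
```

Run:
```python
from h import *
for n in('scene','side'):
    im,d,P,c=cloud(n); save(n+'0.png',im); np.save(n+'P.npy',P); np.save(n+'I.npy',im)
    for t in('guard_grip','guard_seat','bracket','hang_point','stand'):
        for q in manip.tip_of(t,n)[:3]:
            u,v=map(int,q['pixel']); print(n,t,round(q['p'],2),u,v,P[min(v,399),min(u,639)].round(3))
```

```text
scene guard_grip 0.74 382 148 [0.578 0.152 0.173]
scene guard_seat 0.62 377 172 [0.571 0.15  0.111]
scene bracket 0.73 213 279 [ 0.499 -0.217  0.012]
scene hang_point 0.79 203 227 [ 0.496 -0.21   0.144]
scene hang_point 0.6 378 174 [0.574 0.151 0.107]
scene stand 0.96 442 240 [0.741 0.162 0.032]
scene stand 0.79 376 209 [0.601 0.121 0.047]
scene stand 0.68 329 165 [0.413 0.164 0.033]
side guard_grip 0.86 291 235 [0.568 0.159 0.176]
side guard_seat 0.56 292 257 [0.57  0.156 0.108]
side bracket 0.65 381 186 [ 0.491 -0.201  0.01 ]
side hang_point 0.9 385 145 [ 0.496 -0.209  0.131]
side stand 0.96 366 328 [0.403 0.191 0.012]
side stand 0.83 291 289 [0.562 0.184 0.044]
```

View pics/scene0.png

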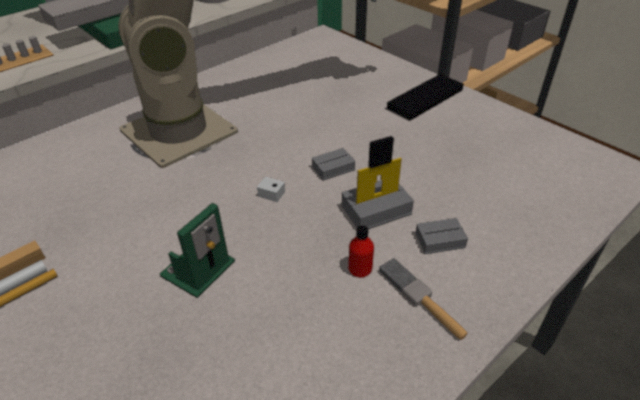

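View pics/side0.png

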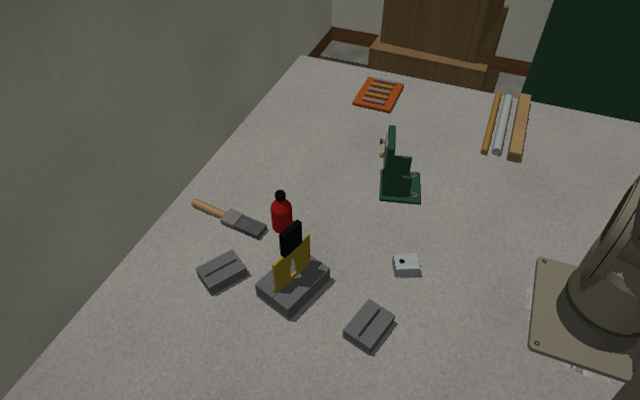

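The scene view shows the guard in the middle stand (px ~380,175) and the bracket (px ~205,245) with its block and screw facing away from the robot. The side view shows the same. There are two smaller decoy stands. Next I'll fit planes.

```bash
cat > fit.py <<'E'
from h import *
def plane(q):
    c=np.median(q,0)
    for _ in range(6):
        e=np.linalg.svd(q-c,full_matrices=False)[2]; n=e[2]; r=(q-c)@n
        q=q[abs(r)<max(.002,2*np.std(r))]; c=q.mean(0)
    return c,n*np.sign(n[0]),len(q),np.std((q-c)@n)
E
python3 - <<'E'
from fit import *
for n in('scene','side'):
    im=np.load(n+'I.npy');P=np.load(n+'P.npy');hsv=cv2.cvtColor(im,cv2.COLOR_RGB2HSV);H,S,V=[hsv[...,i].astype(int) for i in range(3)]
    ctr=np.array([.575,.15])
    near=np.hypot(P[...,0]-ctr[0],P[...,1]-ctr[1])<.09
    def rep(l,m,k=True):
        m=cv2.erode(m.astype(np.uint8),np.ones((2,2)))>0 if k else m
        q=P[m]; q=q[~np.isnan(q).any(1)]
        if len(q)<20: print(n,l,len(q)); return
        c,nn,N,s=plane(q); print(n,l,c.round(4),'n',nn.round(3),'yaw',np.degrees(np.arctan2(nn[1],nn[0])).round(1),N,s.round(4),'z',np.percentile(q[:,2],[2,98]).round(3))
        h=np.array([-nn[1],nn[0]])/np.hypot(*nn[:2]); t=(q[:,:2])@h; a,b=np.percentile(t,[1,99]); print('   width',(b-a).round(4),'mid',((a+b)/2*h+((c[:2]@nn[:2])/np.hypot(*nn[:2])*nn[:2]/np.hypot(*nn[:2]))).round(4))
    rep('yellow',near&(H>18)&(H<35)&(S>150)&(P[...,2]>.05))
    rep('grip',near&(V<60)&(P[...,2]>.125)&(P[...,2]<.2))
    rep('standtop',near&(P[...,2]>.039)&(P[...,2]<.047)&(S<60))
    nb=np.hypot(P[...,0]-.495,P[...,1]+.21)<.09
    rep('green',nb&(H>60)&(H<95)&(S>100)&(P[...,2]>.1))
    rep('block',nb&(S<70)&(P[...,2]>.085)&(P[...,2]<.155))
    m=near&(P[...,2]>.039)&(P[...,2]<.047)
    r=cv2.minAreaRect((P[m][:,:2]*1000).astype(np.float32)); print('stand rect',r,np.nanmedian(P[m][:,2]))
    m=nb&(P[...,2]>.152)&(P[...,2]<.16)
    print('bracket top',cv2.minAreaRect((P[m][:,:2]*1000).astype(np.float32)))
im=np.load('sceneI.npy'); a=cv2.resize(im[190:300,150:245],None,fx=5,fy=5,interpolation=cv2.INTER_CUBIC); save('br.png',a)
E
```

```text
scene yellow [0.5734 0.1537 0.0916] n [ 0.951 -0.308 -0.001] yaw -17.9 868 0.001 z [0.052 0.127]
   width 0.0944 mid [0.5738 0.1548]
scene grip [0.5766 0.152  0.1624] n [ 0.952 -0.306 -0.001] yaw -17.8 456 0.001 z [0.129 0.191]
   width 0.0471 mid [0.5766 0.1519]
scene standtop [0.5846 0.1411 0.0452] n [ 0.    -0.001 -1.   ] yaw -74.9 543 0.001 z [0.04  0.047]
   width 0.1295 mid [0.5778 0.1393]
scene green [ 0.4942 -0.2247  0.1425] n [0.967 0.253 0.017] yaw 14.7 328 0.0011 z [0.102 0.16 ]
   width 0.0845 mid [ 0.491  -0.2122]
scene block [ 0.4953 -0.211   0.1214] n [ 0.967  0.253 -0.004] yaw 14.7 570 0.0009 z [0.088 0.151]
   width 0.0765 mid [ 0.4962 -0.2146]
stand rect ((572.3933715820312, 153.87777709960938), (129.70114135742188, 92.21722412109375), 72.1223373413086) 0.04491850441527623
bracket top ((486.231201171875, -211.43545532226562), (22.229660034179688, 89.79529571533203), 14.262417793273926)
side yellow [0.5705 0.1582 0.0911] n [ 0.951 -0.31   0.003] yaw -18.0 772 0.0006 z [0.052 0.128]
   width 0.0974 mid [0.5697 0.1559]
side grip [0.5671 0.1585 0.1621] n [ 0.948 -0.319 -0.002] yaw -18.6 425 0.0007 z [0.132 0.19 ]
   width 0.0484 mid [0.567  0.1581]
side standtop [0.5617 0.171  0.0442] n [ 0.003 -0.001  1.   ] yaw -12.7 1104 0.0011 z [0.041 0.046]
   width 0.1227 mid [0.5596 0.1617]
side green [ 0.4767 -0.1878  0.1441] n [ 0.969  0.248 -0.015] yaw 14.3 211 0.0033 z [0.103 0.16 ]
   width 0.0821 mid [ 0.481  -0.2045]
side block [ 0.4869 -0.1858  0.1295] n [ 0.96   0.278 -0.003] yaw 16.2 55 0.0009 z [0.091 0.151]
   width 0.0594 mid [ 0.4901 -0.1968]
stand rect ((571.647216796875, 154.82496643066406), (130.1241912841797, 91.61680603027344), 72.0716552734375) 0.04406684828381158
bracket top ((483.50714111328125, -209.61451721191406), (16.11058235168457, 92.2754898071289), 15.18992805480957)
```

View pics/br.png

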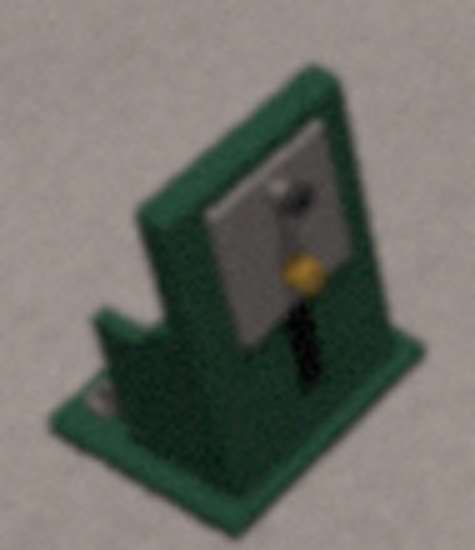

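```bash
cat > go.py <<'E'
import sys
from h import *
def go(x,y,z,yaw):
    o=manip.get_obs(); q=R.from_quat(o['ee_rot']); a=np.radians(yaw)
    Y=np.array([np.cos(a),np.sin(a),0]); Z=np.array([0,0,-1.]); T=R.from_matrix(np.c_[np.cross(Y,Z),Y,Z])
    print('at',o['position'].round(4),'yaw',np.degrees(np.arctan2(*q.as_matrix()[[1,0],1])).round(2),'clock',o['clock'],'F',o['ft_force'].round(2))
    print('units',(q.inv().apply(np.array([x,y,z])-o['position'])/.05).round(3),np.degrees((q.inv()*T).as_rotvec()/8).round(3))
if __name__=='__main__': go(*map(float,sys.argv[1:]))
E
python3 go.py .572 .155 .25 -18
python3 - <<'E'
from h import *
o=np.load('sceneP.npy');print(o[255,360],o[240,362],o[188,270])
E
```

```text
at [0.184  0.5973 0.2453] yaw 72.88 clock 1.05 F [0.85 0.56 0.83]
units [-10.021  -6.17   -0.094] [ 0.000e+00 -1.000e-03  1.136e+01]
[ 0.68008793 -0.00817672  0.06788813] [0.67217919 0.00377377 0.09271151] [0.38383234 0.0123284  0.03300183]
```

```bash
python3 -m pendant '[[-1,-0.62,-0.1,0,0,1.14,0.3],[-2,-1.23,-0.1,0,0,2.27,0.3],[-3,-1.85,-0.1,0,0,3.41,0.3],[-4,-2.47,-0.1,0,0,4.54,0.3],[-5,-3.1,-0.1,0,0,5.68,0.3],[-6,-3.7,-0.1,0,0,6.8,0.3],[-7,-4.3,-0.1,0,0,7.95,0.3],[-8,-4.9,-0.1,0,0,9.1,0.3],[-9,-5.55,-0.1,0,0,10.2,0.3],[-10.02,-6.17,-0.1,0,0,11.36,0.3]]' 80; python3 go.py .572 .155 .25 -18
```

```text
clock: 2.3
position: [0.573, 0.1535, 0.2507]
ee_rot: [0.81, 0.586, 0.0, -0.0]
ft_force: [0.5, 1.2, 0.2]
grip_width: 0.646
grasp_force: 0.0
at [0.573  0.1535 0.2507] yaw -18.28 clock 2.3 F [0.52 1.18 0.16]
units [ 0.022 -0.028  0.013] [ 0.003 -0.005 -0.034]
```

```bash
python3 - <<'E'
from fit import *
im,d,P,c=cloud('wrist'); save('w1.png',im); print(c['xyz'],c['orientation'])
hsv=cv2.cvtColor(im,cv2.COLOR_RGB2HSV);V=hsv[...,2]
near=np.hypot(P[...,0]-.572,P[...,1]-.155)<.08
m=near&(abs(P[...,2]-.189)<.005)
print(m.sum())
if m.sum()>10: print(cv2.minAreaRect((P[m][:,:2]*1000).astype(np.float32)),np.median(P[m][:,2]))
for t in ('guard_grip','guard_seat'):
  for q in manip.tip_of(t,'wrist')[:2]: u,v=map(int,q['pixel']);print(t,q['p'],u,v,P[v,u])
E
python3 go.py .572 .155 .159 -18
```

```text
[0.59743282 0.22766586 0.3792253 ] [-0.15187393  0.02481947 -0.1564689   0.97562072]
1539
((572.835205078125, 155.43069458007812), (50.45157241821289, 11.881988525390625), 72.07915496826172) 0.18760041960966062
guard_grip 0.75 318 212 [0.5750941  0.16467668 0.18760234]
guard_seat 0.4 318 215 [0.57447141 0.16280436 0.18736214]
at [0.5735 0.1513 0.2502] yaw -18.39 clock 2.45 F [-0.54  1.13 -1.04]
units [ 0.063 -0.055  1.825] [ 0.007  0.009 -0.049]
```

View pics/w1.png

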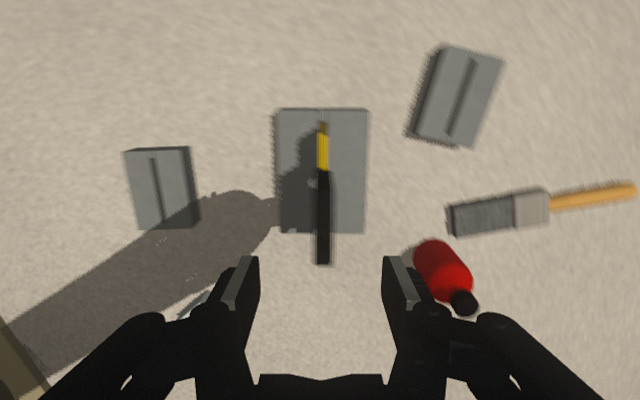

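The wrist view shows the grip block edge-on at px (323,215), between the jaws, with clear space on both sides. Descending.

```bash
python3 -m pendant '[[0.03,0,0.4,0,0,-0.04,0],[0.03,0,0.8,0,0,-0.04,0],[0.03,0,1.2,0,0,-0.04,0],[0.03,0,1.5,0,0,-0.04,0],[0.03,0,1.7,0,0,-0.04,0],[0.03,0,1.82,0,0,-0.04,0],[0.03,0,1.82,0,0,-0.04,0],[0.03,0,1.82,0,0,-0.04,0],[0.03,0,1.82,0,0,-0.04,0],[0.03,0,1.82,0,0,-0.04,0]]'; python3 go.py .5728 .1554 .159 -17.9; python3 go.py .5728 .1554 .159 -17.9
```

```text
clock: 3.7
position: [0.5726, 0.1565, 0.1596]
ee_rot: [0.807, 0.59, 0.0, -0.0]
ft_force: [-1.3, 0.1, -0.0]
grip_width: 0.499
grasp_force: 0.0
at [0.5726 0.1565 0.1596] yaw -17.68 clock 3.7 F [-1.27  0.08 -0.03]
units [-0.019  0.011  0.011] [ 0.002 -0.003  0.027]
at [0.5726 0.1565 0.1596] yaw -17.68 clock 3.7 F [-1.27  0.08 -0.03]
units [-0.019  0.011  0.011] [ 0.002 -0.003  0.027]
```

```bash
python3 -m pendant '[[0,0,0,0,0,0,-1],[0,0,0,0,0,0,-1],[0,0,0,0,0,0,-1],[0,0,0,0,0,0,-1],[0,0,0,0,0,0,-1],[0,0,0,0,0,0,-1],[0,0,-0.2,0,0,0,-1],[0,0,-0.5,0,0,0,-1],[0,0,-0.8,0,0,0,-1],[0,0,-1.2,0,0,0,-1]]' 80; python3 go.py .5728 .1554 .24 -17.9
```

```text
clock: 4.95
position: [0.5721, 0.1566, 0.2204]
ee_rot: [0.807, 0.59, -0.0, -0.0]
ft_force: [0.7, -0.0, -1.0]
grip_width: 0.13
grasp_force: 78.1
at [0.5721 0.1566 0.2204] yaw -17.67 clock 4.95 F [ 0.74 -0.02 -0.95]
units [-0.018  0.02  -0.391] [-0.004 -0.     0.029]
```

Run:
```python
from fit import *
c=manip.get_calibration('scene'); im=np.load('sceneI.npy');P=np.load('sceneP.npy')
Rm=R.from_quat(c['orientation']).as_matrix();C=np.array(c['xyz'])
hsv=cv2.cvtColor(im,cv2.COLOR_RGB2HSV).astype(int);H,S,V=[hsv[...,i] for i in range(3)]
sub=np.zeros((400,640),bool);sub[205:270,185:228]=1
nrm=np.array([np.cos(np.radians(14.7)),np.sin(np.radians(14.7)),0]);h=np.array([-nrm[1],nrm[0],0])
def ray(u,v,off):
    r=Rm@np.array([(u-c['cx'])/c['fx'],-(v-c['cy'])/c['fy'],-1]); return C+r*((off-C@nrm)/(r@nrm))
def show(l,p): print(l,p.round(4),'n',(p@nrm).round(4),'h',(p@h).round(4))
m=sub&(H>12)&(H<30)&(S>120)
v,u=np.nonzero(m); print(m.sum(),u.mean(),v.mean()); show('pin',ray(u.mean(),v.mean(),.4255+.008))
D=P@nrm
mb=sub&(S<75)&(V>45)&(abs(D-.4255)<.0035); q=P[mb]
cc,nn,N,s=plane(q); print('blk',cc,nn,N,s); off=np.median(q@nrm); print('off',off)
t=q@h; print('h',np.percentile(t,[1,2,98,99]),'z',np.percentile(q[:,2],[1,2,98,99]))
f=sub&(D>off+.006)&(D<off+.02)&(P[...,2]>.1)&(P[...,2]<.155); v,u=np.nonzero(f)
for a,b in zip(v,u): print(b,a,V[a,b],H[a,b],S[a,b],((P[a,b]@nrm-off)*1e3).round(1),((P[a,b]@h)*1e3).round(1),(P[a,b,2]*1e3).round(1),end=' | ')
print(); show('screwguess',ray(209,229,off+.014))
g=(H>60)&(H<95)&(S>100)&(abs(D-(off-.004))<.003)&(np.hypot(P[...,0]-.49,P[...,1]+.21)<.08)&(P[...,2]>.03)&(P[...,2]<.15)
print('green h',np.percentile((P@h)[g],[.5,1,99,99.5]))
```

```text
51 210.72549019607843 245.2156862745098
pin [ 0.5025 -0.207   0.1009] n 0.4335 h -0.3277
blk [ 0.49514518 -0.21052261  0.11975339] [ 0.96768625  0.25215361 -0.00137304] 608 0.0008949440837542672
off 0.42540011173071884
h [-0.35544708 -0.35510296 -0.29439462 -0.286302  ] z [0.03923398 0.08068867 0.15145519 0.15197968]
206 226 105 10 22 6.8 -327.0 147.6 | 209 226 65 12 20 10.9 -324.1 147.3 | 210 226 64 170 24 13.3 -323.9 148.4 | 205 227 112 10 20 6.5 -329.4 147.0 | 206 227 107 15 14 8.5 -328.9 147.7 | 207 227 88 9 20 11.3 -329.1 149.3 | 208 227 65 165 8 12.8 -328.2 149.3 | 209 227 53 90 10 13.1 -326.4 148.0 | 210 227 53 120 5 13.4 -324.5 146.5 | 211 227 50 170 15 15.3 -323.9 147.0 | 205 228 99 11 21 6.4 -329.8 144.9 | 206 228 91 20 17 9.7 -330.4 147.1 | 207 228 70 173 15 12.1 -330.2 148.2 | 208 228 60 170 13 12.4 -328.3 146.8 | 209 228 48 75 11 14.5 -327.9 147.6 | 210 228 41 75 12 14.8 -326.1 146.2 | 211 228 39 105 13 14.4 -323.7 144.0 | 212 228 51 0 5 13.7 -321.0 141.3 | 205 229 75 0 10 7.2 -331.0 143.9 | 206 229 69 30 7 12.5 -333.0 148.4 | 207 229 54 143 19 10.9 -329.7 144.8 | 208 22
[... 1399 characters left out ...]
324.2 102.2 | 214 244 86 19 133 11.6 -322.8 101.5 | 208 245 112 19 175 6.3 -332.0 104.3 | 209 245 122 20 186 8.8 -331.9 105.6 | 210 245 128 19 183 10.6 -331.2 105.9 | 211 245 122 18 173 10.8 -329.1 104.2 | 212 245 108 19 168 11.7 -327.7 103.4 | 213 245 91 20 179 11.6 -325.5 101.4 | 209 246 105 19 180 8.7 -332.3 103.3 | 210 246 111 20 179 9.8 -331.0 102.8 | 211 246 106 20 183 12.0 -330.6 103.7 | 212 246 101 19 164 11.2 -327.8 100.7 | 209 247 84 19 127 9.1 -333.1 101.7 | 210 247 93 19 148 9.8 -331.5 100.6 | 211 247 94 20 165 10.9 -330.3 100.1 | 212 247 89 19 160 12.4 -329.3 100.1 | 
screwguess [ 0.5083 -0.2058  0.145 ] n 0.4394 h -0.328
green h [-0.3729221  -0.37242231 -0.28689376 -0.28641304]
```

```bash
cat > gb.py <<'E'
import sys
from go import *
a=np.radians(14.7);N=np.array([np.cos(a),np.sin(a)]);Hh=np.array([-N[1],N[0]])
n,h,z=map(float,sys.argv[1:4])
o=manip.get_obs();p=o['position'];w=o['ft_force'];print('n',(p[:2]@N-.4254).round(4),'h',(p[:2]@Hh).round(4),'z',p[2].round(4),'Fn',(w[:2]@N).round(1),'Fh',(w[:2]@Hh).round(1),'Fz',w[2].round(1),'grip',o['grip_width'].round(3),o['grasp_force'].round(1))
x=N*(.4254+n)+Hh*h; go(x[0],x[1],z,14.7)
E
python3 gb.py .040 -.327 .236
```

```text
Traceback (most recent call last):
  File "gb.py", line 5, in <module>
    o=manip.get_obs();p=o['position'];w=o['ft_force'];print('n',(p[:2]@N-.4254).round(4),'h',(p[:2]@Hh).round(4),'z',p[2].round(4),'Fn',(w[:2]@N).round(1),'Fh',(w[:2]@Hh).round(1),'Fz',w[2].round(1),'grip',o['grip_width'].round(3),o['grasp_force'].round(1))
                                                                                                                                                                                                              ^^^^^^^^^^^^^^^^^^^^^
AttributeError: 'float' object has no attribute 'round'
```

```bash
sed -i "s/o\['grip_width'\].round(3),o\['grasp_force'\].round(1)/round(o['grip_width'],3),round(o['grasp_force'],1)/" gb.py; python3 gb.py .045 -.327 .236
```

```text
n 0.1677 h 0.0062 z 0.2204 Fn 0.7 Fh -0.2 Fz -1.0 grip 0.13 78.1
at [0.5721 0.1566 0.2204] yaw -17.67 clock 4.95 F [ 0.74 -0.02 -0.95]
units [-6.944  1.495 -0.312] [-4.000e-03 -1.000e-03 -4.046e+00]
```

```bash
python3 -m pendant '[[-0.5,0.2,-0.4,0,0,-0.3,-1],[-1.3,0.5,-0.5,0,0,-0.9,-1],[-2.2,0.8,-0.5,0,0,-1.4,-1],[-3.1,1.1,-0.5,0,0,-2,-1],[-4,1.3,-0.5,0,0,-2.5,-1],[-4.9,1.5,-0.4,0,0,-3,-1],[-5.8,1.5,-0.31,0,0,-3.5,-1],[-6.5,1.5,-0.31,0,0,-4.05,-1],[-6.94,1.5,-0.31,0,0,-4.05,-1],[-6.94,1.5,-0.31,0,0,-4.05,-1]]'
python3 - <<'E'
from fit import *
im,d,P,c=cloud('scene'); save('s2.png',im[120:320,120:400].repeat(2,0).repeat(2,1))
im2,_,P2,c2=cloud('side'); 
a=np.radians(14.7);n=np.array([np.cos(a),np.sin(a),0]);h=np.array([-n[1],n[0],0])
for nm,im,P in(('scene',im,P),('side',im2,P2)):
    hsv=cv2.cvtColor(im,cv2.COLOR_RGB2HSV).astype(int)
    m=(hsv[...,0]>18)&(hsv[...,0]<35)&(hsv[...,1]>150)&(P[...,2]>.06)&(np.hypot(P[...,0]-.53,P[...,1]+.2)<.12)&(P[...,2]<.25)
    q=P[m]; k,nn,N,s=plane(q); print(nm,N,k.round(4),nn.round(3),np.degrees(np.arctan2(nn[1],nn[0])).round(2),'n',((k@n)-.4254).round(4),'h',np.percentile(q@h,[.5,1,2,98,99,99.5]).round(4),'z',np.percentile(q[:,2],[1,99]).round(4))
E
python3 gb.py .045 -.327 .236
```

```text
clock: 6.2
position: [0.5378, -0.1988, 0.2357]
ee_rot: [0.612, 0.791, 0.0, 0.0]
ft_force: [-0.3, 0.9, -1.2]
grip_width: 0.134
grasp_force: 78.1
scene 2174 [ 0.5399 -0.2033  0.1494] [0.969 0.249 0.   ] 14.42 n 0.0453 h [-0.3803 -0.3801 -0.3797 -0.2837 -0.2825 -0.2821] z [0.0877 0.2075]
side 56 [ 0.5209 -0.1587  0.1451] [ 0.905 -0.426  0.005] -25.22 n 0.0382 h [-0.3262 -0.3255 -0.3246 -0.2754 -0.2752 -0.2751] z [0.0918 0.2081]
n 0.0461 h -0.3264 z 0.2353 Fn 1.0 Fh -0.2 Fz -1.4 grip 0.135 78.2
at [ 0.5389 -0.196   0.2353] yaw 14.75 clock 6.3 F [ 1.03  0.02 -1.39]
units [-0.013 -0.022 -0.014] [ 0.005 -0.004  0.006]
```

View pics/s2.png

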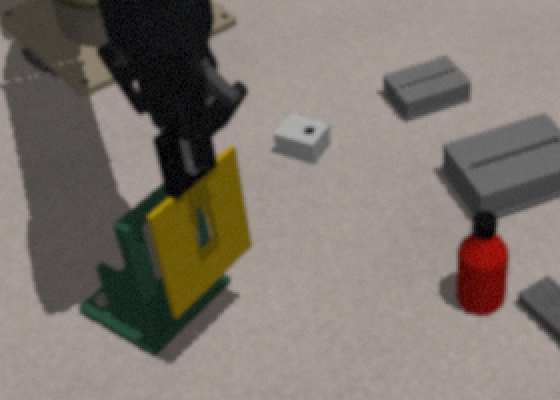

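The guard is held level and parallel to the face, about 45 mm in front of the bracket (crop px ~200,230). I'll refine the lateral offset in the same camera.

Run:
```python
from fit import *
a=np.radians(14.7);n=np.array([np.cos(a),np.sin(a),0]);h=np.array([-n[1],n[0],0])
for i in range(4):
    im,d,P,c=cloud('scene'); o=manip.get_obs()['position']
    Rm=R.from_quat(c['orientation']).as_matrix();C=np.array(c['xyz'])
    hsv=cv2.cvtColor(im,cv2.COLOR_RGB2HSV).astype(int)
    m=((hsv[...,0]>18)&(hsv[...,0]<35)&(hsv[...,1]>130)).astype(np.uint8); m[:, :180]=0;m[:,260:]=0;m[:180]=0;m[290:]=0
    cs,hi=cv2.findContours(m,cv2.RETR_CCOMP,cv2.CHAIN_APPROX_NONE)
    holes=[k for k,x in zip(cs,hi[0]) if x[3]>=0 and cv2.contourArea(k)>20]
    outer=max(cs,key=cv2.contourArea)
    def ray(uv):
        u,v=uv; r=Rm@np.array([(u-c['cx'])/c['fx'],-(v-c['cy'])/c['fy'],-1]); return C+r*((.4254+.0453-C@n)/(r@n))
    for l,k in [('out',outer)]+[('hole',x) for x in holes]:
        q=np.array([ray(x) for x in k[:,0]]); t=q@h
        print(l,'h',t.min().round(4),t.max().round(4),'mid',((t.min()+t.max())/2).round(4),'z',q[:,2].min().round(4),q[:,2].max().round(4))
    print('tcp h',(o@h).round(4),'n',(o@n-.4254).round(4),'z',o[2].round(4))
```

```text
out h -0.3798 -0.2766 mid -0.3282 z 0.0788 0.2117
hole h -0.3353 -0.3156 mid -0.3254 z 0.1266 0.178
tcp h -0.3259 n 0.0464 z 0.2351
out h -0.3798 -0.2758 mid -0.3278 z 0.0788 0.2099
hole h -0.3345 -0.3147 mid -0.3246 z 0.1247 0.1763
tcp h -0.3258 n 0.0464 z 0.235
out h -0.3791 -0.2758 mid -0.3275 z 0.0788 0.2099
hole h -0.3342 -0.3151 mid -0.3247 z 0.1265 0.1761
tcp h -0.3259 n 0.0464 z 0.2349
out h -0.3793 -0.2758 mid -0.3276 z 0.0789 0.2099
hole h -0.335 -0.3151 mid -0.3251 z 0.1247 0.1761
tcp h -0.3261 n 0.0462 z 0.2348
```

```bash
cat > iou.py <<'E'
from fit import *
from scipy.optimize import minimize
a=np.radians(14.7);n=np.array([np.cos(a),np.sin(a),0]);h=np.array([-n[1],n[0],0]);zz=np.array([0,0,1.])
c=manip.get_calibration('scene');Rm=R.from_quat(c['orientation']).as_matrix();C=np.array(c['xyz'])
def proj(nh):
    X=(nh[:,:1]+.4254)*n+nh[:,1:2]*h+nh[:,2:]*zz; p=(X-C)@Rm
    return np.c_[c['cx']+c['fx']*p[:,0]/-p[:,2], c['cy']-c['fy']*p[:,1]/-p[:,2]]
def hull(pts,s=8):
    k=cv2.convexHull((proj(pts)*16*s+ (s/2-.5)*16).round().astype(np.int32)); return k
def soft(pts,s=8):
    m=np.zeros((400*s,640*s),np.uint8); cv2.fillPoly(m,[hull(pts,s)],255,shift=4)
    return cv2.resize(m,(640,400),interpolation=cv2.INTER_AREA)/255.
def box(n0,n1,hc,w,z0,z1): return np.array([[i,hc+j*w/2,k] for i in(n0,n1) for j in(-1,1) for k in(z0,z1)])
def cyl(n0,n1,hc,z,d): t=np.linspace(0,2*np.pi,40); return np.concatenate([np.c_[0*t+i,hc+d/2*np.cos(t),z+d/2*np.sin(t)] for i in(n0,n1)])
def fit(mask,f,x0,roi):
    v0,v1,u0,u1=roi; M=mask[v0:v1,u0:u1].astype(float)
    best=minimize(lambda x:abs(soft(f(*x))[v0:v1,u0:u1]-M).sum(),x0,method='Nelder-Mead',options=dict(initial_simplex=np.array([x0]+[np.array(x0)+.004*e for e in np.eye(len(x0))]),xatol=1e-4,fatol=.05,maxiter=60))
    return best.x.round(4),round(best.fun,1),M.sum()
E
python3 - <<'E'
from iou import *
im,_,P,_=cloud('scene'); np.save('s3.npy',im)
hsv=cv2.cvtColor(im,cv2.COLOR_RGB2HSV).astype(int)
m=(hsv[...,0]>18)&(hsv[...,0]<35)&(hsv[...,1]>130)
m=m.astype(np.uint8); cs,_=cv2.findContours(m[180:290,180:265],cv2.RETR_EXTERNAL,cv2.CHAIN_APPROX_NONE); f=np.zeros((110,85),np.uint8);cv2.drawContours(f,[max(cs,key=cv2.contourArea)],0,1,-1); M=np.zeros((400,640));M[180:290,180:265]=f
o=manip.get_obs()['position'];N=o@n-.4254;print('tcp n',N,'h',o@h,'z',o[2])
M[:205]=0 # fingers cover the top
print('guard h,z(bottom)',fit(M,lambda H,z:box(N-.0025,N+.0025,H,.1,z,z+.12),[-.327,.084],(205,290,180,265)))
hs=cv2.cvtColor(np.load('sceneI.npy'),cv2.COLOR_RGB2HSV).astype(int);H,S,V=[hs[...,i] for i in range(3)]
pin=(H>12)&(H<30)&(S>100)
print('pin',fit(pin,lambda h_,z:cyl(0.001,.011,h_,z,.012),[-.328,.103],(236,255,202,222)))
up=((H>60)&(H<95)&(S>90))
gray=(S<60)|pin|((V<60)&(S<75))
blk=gray.astype(np.uint8)
import sys
blk[:205]=0
cs,_=cv2.findContours(blk[205:265,188:224],cv2.RETR_EXTERNAL,cv2.CHAIN_APPROX_NONE)
for y in range(208,262,2): print(''.join('#' if gray[y,x] else ('g' if up[y,x] else '.') for x in range(184,232)))
E
```

```text
tcp n 0.04607558708734638 h -0.32628925991481117 z 0.2347843764460746
guard h,z(bottom) (array([-0.3282,  0.0855]), np.float64(136.6), np.float64(2384.0))
pin (array([-0.3262,  0.0999]), np.float64(7.8), np.float64(57.0))
#######################.ggggggggg###############
####################.ggggggggggggg##############
##################gggggggggggggggg##############
###############.ggggggggggg####.gg##############
#############.ggggggggg.########ggg#############
###########ggggggggggg.#########.gg#############
########.gggggggggg.#############ggg############
######ggggggggggg.###############ggg############
###.ggggggggggg###################gg.###########
#.ggggggggggg#####################ggg###########
gggggggggg.#######################.gg###########
gggggggg###########################ggg##########
gggggg#############################ggg##########
gggggg##############################ggg#########
ggggggg#############################.gg#########
ggggggg.#############################.g.########
gggggggg#################...#########ggg########
ggggggggg#############.#######.####.gggg########
ggggggggg#############.########.##ggggggg#######
ggggggggg.############.########.ggggggggg#######
.ggggggggg###############.####..ggggggggg.######
ggggggggggg################.gggggggggggggg######
ggggggggggg###############.#gggggggggggggg######
gggggggggggg###########ggg...gggggggggggggg#####
gggggggggggg.#######.ggg.g.#g#gggggggggggggg.###
gggggggggggg.######gggggg.#.gggggggggggggggggggg
gggggggggggggggg.gggggggg#....gggggggggggggggggg
```

Run:
```python
from iou import *
hs=cv2.cvtColor(np.load('sceneI.npy'),cv2.COLOR_RGB2HSV).astype(int);H,S,V=[hs[...,i] for i in range(3)]
pin=(H>12)&(H<30)&(S>100)
g=((S<80)|pin).astype(np.uint8)
sel=np.zeros((400,640),np.uint8); q=cv2.convexHull(proj(box(0,0,-.328,.076,.074,.154)).round().astype(np.int32)); cv2.fillPoly(sel,[q],1); sel=sel*g
v,u=np.nonzero(sel); print(u.min(),u.max(),v.min(),v.max())
print('block h,z0,z1',fit(sel,lambda h_,z0,z1:box(-.004,0,h_,.056,z0,z1),[-.328,.09,.15],(200,270,185,228)))
im=np.load('s3.npy');hsv=cv2.cvtColor(im,cv2.COLOR_RGB2HSV).astype(int)
m=(hsv[...,0]>16)&(hsv[...,0]<38)&(hsv[...,1]>100); N=.0463
s=soft(box(N-.0025,N+.0025,-.3282,.1,.0855,.2055))
print('mask-model by side'); d=m.astype(float)-s
for y in range(215,280,6): print(y,' '.join(f'{x:.1f}' for x in [d[y,190:225].sum(),d[y,225:262].sum()]))
for y in (220,232,244):
  print([int(hsv[y,x,1]) for x in range(190,204)], [int(hsv[y,x,1]) for x in range(236,254)]); print([round(float(s[y,x]),1) for x in range(190,204)],[round(float(s[y,x]),1) for x in range(236,254)])
```

```text
190 224 209 259
block h,z0,z1 (array([-0.3255,  0.0801,  0.1507]), np.float64(84.3), np.float64(883.0))
mask-model by side
215 -3.5 -0.2
221 1.5 -0.2
227 -2.5 -1.2
233 -4.5 -2.2
239 -2.9 -3.1
245 -0.3 -0.5
251 0.2 -1.3
257 -0.2 -0.2
263 0.4 1.0
269 1.1 0.0
275 0.8 0.0
[21, 19, 54, 85, 121, 127, 119, 117, 137, 153, 179, 107, 141, 182] [234, 225, 231, 241, 236, 253, 198, 126, 54, 31, 28, 27, 27, 23, 26, 23, 24, 24]
[0.0, 0.0, 0.0, 0.0, 0.0, 0.0, 0.0, 0.0, 0.0, 0.0, 0.0, 0.0, 0.0, 0.0] [1.0, 1.0, 1.0, 1.0, 1.0, 1.0, 1.0, 1.0, 0.0, 0.0, 0.0, 0.0, 0.0, 0.0, 0.0, 0.0, 0.0, 0.0]
[83, 38, 21, 12, 23, 39, 109, 206, 208, 253, 253, 231, 214, 220] [239, 255, 243, 253, 239, 231, 229, 229, 194, 123, 56, 30, 24, 23, 23, 24, 24, 27]
[0.0, 0.0, 0.0, 0.0, 0.0, 0.0, 0.7, 1.0, 1.0, 1.0, 1.0, 1.0, 1.0, 1.0] [1.0, 1.0, 1.0, 1.0, 1.0, 1.0, 1.0, 1.0, 1.0, 1.0, 0.0, 0.0, 0.0, 0.0, 0.0, 0.0, 0.0, 0.0]
[122, 130, 83, 58, 4, 20, 23, 31, 38, 96, 176, 223, 248, 248] [253, 222, 225, 255, 241, 234, 229, 246, 184, 118, 65, 41, 27, 25, 26, 27, 21, 26]
[0.0, 0.0, 0.0, 0.0, 0.0, 0.0, 0.0, 0.0, 0.0, 0.6, 1.0, 1.0, 1.0, 1.0] [1.0, 1.0, 1.0, 1.0, 1.0, 1.0, 1.0, 1.0, 1.0, 1.0, 0.6, 0.0, 0.0, 0.0, 0.0, 0.0, 0.0, 0.0]
```

```bash
python3 gb.py .024 -.3245 .230
```

```text
n 0.0461 h -0.3263 z 0.2348 Fn 1.7 Fh 0.1 Fz -1.2 grip 0.128 78.2
at [ 0.5388 -0.196   0.2348] yaw 14.8 clock 6.55 F [ 1.6   0.55 -1.16]
units [ 0.037 -0.441  0.096] [ 0.    -0.002  0.013]
```

```bash
python3 -m pendant '[[0.04,-0.2,0.1,0,0,0,-1],[0.04,-0.4,0.1,0,0,0,-1],[0.04,-0.44,0.1,0,0,0,-1],[0.04,-0.44,0.1,0,0,0,-1],[0.04,-0.5,0.1,0,0,0,-1],[0.04,-0.55,0.1,0,0,0,-1],[0.04,-0.6,0.1,0,0,0,-1],[0.04,-0.64,0.1,0,0,0,-1],[0.04,-0.66,0.1,0,0,0,-1],[0.04,-0.66,0.1,0,0,0,-1]]'; python3 gb.py .006 -.3245 .230
```

```text
clock: 7.8
position: [0.5063, -0.2032, 0.2299]
ee_rot: [0.611, 0.792, 0.0, 0.0]
ft_force: [3.1, 0.6, -1.6]
grip_width: 0.127
grasp_force: 77.9
n 0.0128 h -0.3251 z 0.2299 Fn 3.2 Fh -0.2 Fz -1.6 grip 0.127 77.9
at [ 0.5063 -0.2032  0.2299] yaw 14.73 clock 7.8 F [ 3.12  0.64 -1.63]
units [ 0.012 -0.135 -0.003] [ 0.005 -0.     0.004]
```

```bash
python3 -m pendant '[[0.01,-0.03,0,0,0,0,-1],[0.01,-0.06,0,0,0,0,-1],[0.01,-0.09,0,0,0,0,-1],[0.01,-0.12,0,0,0,0,-1],[0.01,-0.14,0,0,0,0,-1],[0.01,-0.14,0,0,0,0,-1],[0.01,-0.14,0,0,0,0,-1],[0.01,-0.14,0,0,0,0,-1],[0.01,-0.14,0,0,0,0,-1],[0.01,-0.14,0,0,0,0,-1]]'; python3 gb.py .0045 -.3245 .230
python3 - <<'E'
from h import *
im,d,P,c=cloud('scene'); a=cv2.resize(im[160:310,150:270],None,fx=4,fy=4,interpolation=cv2.INTER_CUBIC)
im,d,P,c=cloud('side'); b=cv2.resize(im[80:230,340:420],None,fx=4,fy=4,interpolation=cv2.INTER_CUBIC); save('in.png',np.hstack([a,b]))
E
```

```text
clock: 9.05
position: [0.4993, -0.2047, 0.2299]
ee_rot: [0.611, 0.792, 0.0, 0.0]
ft_force: [4.5, -1.2, -0.7]
grip_width: 0.133
grasp_force: 78.0
n 0.0056 h -0.3247 z 0.2299 Fn 4.0 Fh -2.3 Fz -0.7 grip 0.133 78.0
at [ 0.4993 -0.2047  0.2299] yaw 14.72 clock 9.05 F [ 4.51 -1.23 -0.69]
units [ 0.005 -0.021 -0.003] [0.002 0.    0.002]
```

View pics/in.png

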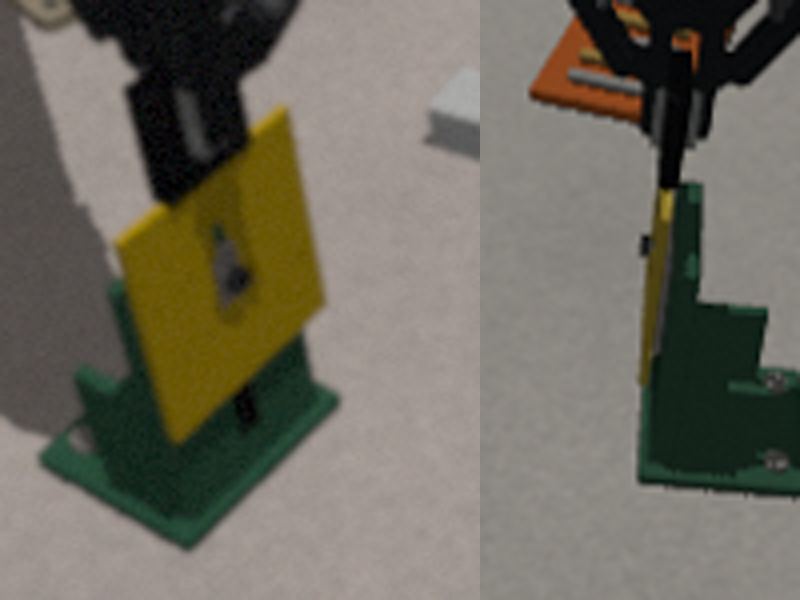

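The screw head stands through the wide opening (left px ~235,275), and in the side view it protrudes beyond the plate (px 645,245). Now the slide down.

```bash
python3 gb.py .0045 -.3245 .230; python3 -m pendant '[[0,-0.02,0.03,0,0,0,-1],[0,-0.02,0.06,0,0,0,-1],[0,-0.02,0.1,0,0,0,-1],[0,-0.02,0.14,0,0,0,-1],[0,-0.02,0.18,0,0,0,-1],[0,-0.02,0.22,0,0,0,-1],[0,-0.02,0.26,0,0,0,-1],[0,-0.02,0.3,0,0,0,-1],[0,-0.02,0.3,0,0,0,-1],[0,-0.02,0.3,0,0,0,-1]]'; python3 gb.py .0045 -.3245 .202
```

```text
n 0.0055 h -0.3247 z 0.2298 Fn 2.9 Fh -2.7 Fz -2.1 grip 0.129 78.0
at [ 0.4992 -0.2047  0.2298] yaw 14.72 clock 9.15 F [ 3.52 -1.87 -2.05]
units [ 0.004 -0.021 -0.003] [0.001 0.    0.003]
clock: 10.4
position: [0.498, -0.2049, 0.2145]
ee_rot: [0.611, 0.792, -0.0, -0.0]
ft_force: [3.8, 0.1, -3.5]
grip_width: 0.13
grasp_force: 77.9
n 0.0043 h -0.3246 z 0.2145 Fn 3.7 Fh -0.9 Fz -3.5 grip 0.13 77.9
at [ 0.498  -0.2049  0.2145] yaw 14.71 clock 10.4 F [ 3.79  0.1  -3.52]
units [0.002 0.005 0.249] [-0.004 -0.002  0.002]
```

```bash
python3 -m pendant '[[0,0,0.02,0,0,0,-1],[0,0,0.04,0,0,0,-1],[0,0,0.06,0,0,0,-1],[0,0,0.08,0,0,0,-1],[0,0,0.1,0,0,0,-1],[0,0,0.12,0,0,0,-1],[0,0,0.14,0,0,0,-1],[0,0,0.16,0,0,0,-1],[0,0,0.16,0,0,0,-1],[0,0,0.16,0,0,0,-1]]'; python3 gb.py .0045 -.3245 .200
```

```text
clock: 11.65
position: [0.4981, -0.2049, 0.2066]
ee_rot: [0.611, 0.792, -0.0, -0.0]
ft_force: [3.3, 0.6, -1.1]
grip_width: 0.13
grasp_force: 78.3
n 0.0044 h -0.3246 z 0.2066 Fn 3.3 Fh -0.3 Fz -1.1 grip 0.13 78.3
at [ 0.4981 -0.2049  0.2066] yaw 14.72 clock 11.65 F [ 3.3   0.56 -1.14]
units [0.003 0.002 0.132] [-0.002 -0.001  0.002]
```

```bash
python3 -m pendant '[[0,0,0.01,0,0,0,-1],[0,0,0.02,0,0,0,-1],[0,0,0.03,0,0,0,-1],[0,0,0.04,0,0,0,-1],[0,0,0.05,0,0,0,-1],[0,0,0.06,0,0,0,-1],[0,0,0.07,0,0,0,-1],[0,0,0.08,0,0,0,-1],[0,0,0.08,0,0,0,-1],[0,0,0.08,0,0,0,-1]]'; python3 gb.py .0045 -.3245 .200
```

```text
clock: 12.9
position: [0.498, -0.205, 0.2026]
ee_rot: [0.611, 0.792, -0.0, -0.0]
ft_force: [2.3, 0.3, -1.9]
grip_width: 0.13
grasp_force: 78.3
n 0.0043 h -0.3247 z 0.2026 Fn 2.3 Fh -0.3 Fz -1.9 grip 0.13 78.3
at [ 0.498  -0.205   0.2026] yaw 14.71 clock 12.9 F [ 2.3   0.32 -1.88]
units [0.003 0.005 0.052] [-0.003 -0.001  0.002]
```

```bash
python3 -m pendant '[[0,0,0.01,0,0,0,-1],[0,0,0.01,0,0,0,-1],[0,0,0.02,0,0,0,-1],[0,0,0.02,0,0,0,-1],[0,0,0.03,0,0,0,-1],[0,0,0.03,0,0,0,-1],[0,0,0.04,0,0,0,-1],[0,0,0.04,0,0,0,-1],[0,0,0.04,0,0,0,-1],[0,0,0.04,0,0,0,-1]]'; python3 gb.py .0045 -.3245 .200
```

```text
clock: 14.15
position: [0.4983, -0.2051, 0.2014]
ee_rot: [0.611, 0.792, 0.0, 0.0]
ft_force: [-2.1, 0.4, 9.8]
grip_width: 0.127
grasp_force: 79.8
n 0.0045 h -0.3248 z 0.2014 Fn -2.0 Fh 0.9 Fz 9.8 grip 0.127 79.8
at [ 0.4983 -0.2051  0.2014] yaw 14.71 clock 14.15 F [-2.14  0.39  9.83]
units [ 0.006 -0.001  0.028] [ 0.004 -0.     0.002]
```

```bash
python3 -m pendant '[[0,0,0,0,0,0,-1],[0,0,0,0,0,0,-1],[0,0,0,0,0,0,-1],[0,0,0,0,0,0,-1],[0,0,0,0,0,0,-1],[0,0,0,0,0,0,-1],[0,0,0,0,0,0,-1],[0,0,0,0,0,0,-1],[0,0,0,0,0,0,-1],[0,0,0,0,0,0,-1]]'; python3 gb.py .0045 -.3245 .200;  python3 - <<'E'
from h import *
im,d,P,c=cloud('scene'); a=cv2.resize(im[160:310,150:270],None,fx=4,fy=4,interpolation=cv2.INTER_CUBIC)
im,d,P,c=cloud('side'); b=cv2.resize(im[80:230,340:420],None,fx=4,fy=4,interpolation=cv2.INTER_CUBIC); save('home.png',np.hstack([a,b]))
E
```

```text
clock: 15.4
position: [0.4983, -0.2051, 0.2014]
ee_rot: [0.611, 0.792, 0.0, 0.0]
ft_force: [-2.4, 0.7, 8.7]
grip_width: 0.129
grasp_force: 79.8
n 0.0046 h -0.3248 z 0.2014 Fn -2.2 Fh 1.2 Fz 8.7 grip 0.129 79.8
at [ 0.4983 -0.2051  0.2014] yaw 14.71 clock 15.4 F [-2.4   0.65  8.66]
units [ 0.006 -0.001  0.028] [ 0.004 -0.     0.002]
```

View pics/home.png

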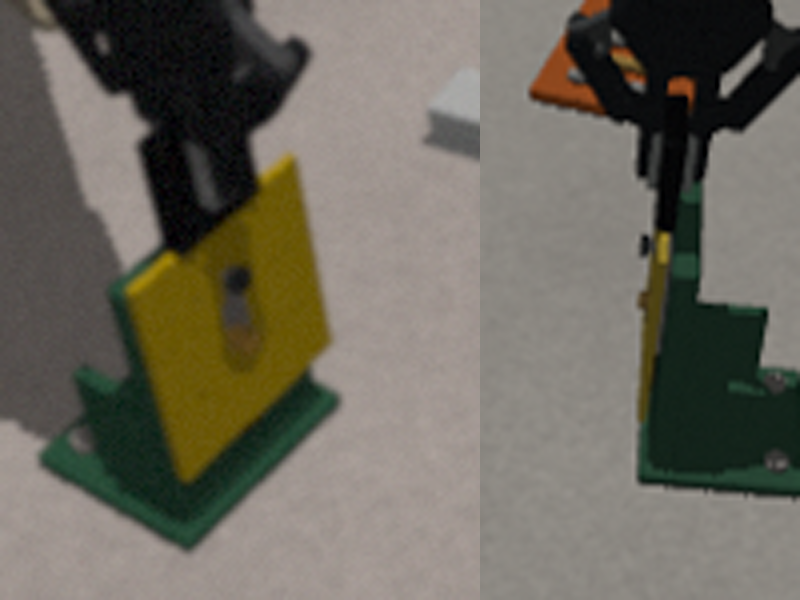

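The screw is at the slot's end, and the brass pin stands out through the wide part in both views (left px 240,335; side px 642,300). The pull held steady at about 10 N. Releasing and retreating upward.

```bash
python3 -m pendant '[[0,0,-0.02,0,0,0,-1],[0,0,-0.02,0,0,0,-0.2],[0,0,-0.02,0,0,0,0],[0,0,-0.02,0,0,0,0],[0,0,-0.02,0,0,0,0],[0,0,-0.1,0,0,0,0],[0,0,-0.5,0,0,0,0],[0,0,-1,0,0,0,0],[0,0,-1.6,0,0,0,0],[0,0,-2.2,0,0,0,0]]'; python3 -m pendant '[[0,0,-0.3,0,0,0,0],[0,0,-0.3,0,0,0,0],[0,0,-0.3,0,0,0,0],[0,0,-0.3,0,0,0,0],[0,0,-0.3,0,0,0,0],[0,0,-0.3,0,0,0,0],[0,0,-0.3,0,0,0,0],[0,0,-0.3,0,0,0,0],[0,0,-0.3,0,0,0,0],[0,0,-0.3,0,0,0,0]]'
python3 - <<'E'
from h import *
im,d,P,c=cloud('scene'); a=cv2.resize(im[160:310,150:270],None,fx=4,fy=4,interpolation=cv2.INTER_CUBIC)
im,d,P,c=cloud('side'); b=cv2.resize(im[80:230,340:420],None,fx=4,fy=4,interpolation=cv2.INTER_CUBIC); save('end.png',np.hstack([a,b]))
E
```

```text
clock: 16.75
position: [0.4981, -0.205, 0.312]
ee_rot: [0.611, 0.792, 0.0, 0.0]
ft_force: [0.6, 0.2, -0.1]
grip_width: 0.498
grasp_force: 0.0
clock: 18.0
position: [0.4982, -0.205, 0.3258]
ee_rot: [0.611, 0.792, 0.0, 0.0]
ft_force: [-0.3, 0.1, -0.2]
grip_width: 0.5
grasp_force: 0.0
```

View pics/end.png

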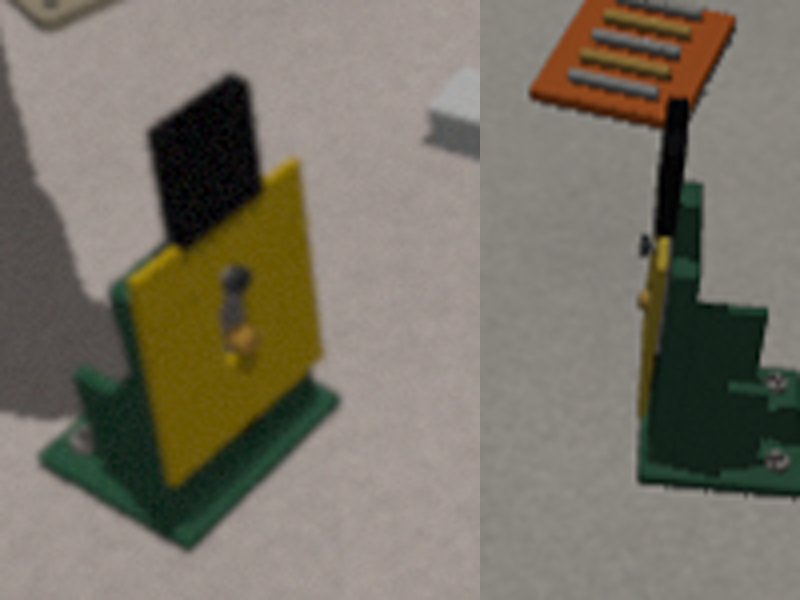

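The guard hangs free on the screw (px 235,280), the pin is out (px 240,338), and the gripper is clear.

```bash
python3 -c "
from workcell import manip
print(manip.hand_in())"
```

```text
the job is handed in; nothing more can be done
None
```

The chip guard hangs on the green bracket with the screw at the slot's end and the locking pin sprung out. The seat held a steady pull of about 10 N; I then let go of the guard and handed the job in at about 18 s, leaving the bottle, workpiece and brush untouched.

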